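# Sort the sealed sample containers into their carriers

### The job

Sort the four sealed sample containers left standing on the open bench into the orange carriers, each into a free bay of the carrier that already holds one of its own kind: the two round tubes with the tube, the wide round jar with the jar, the square bottle with the bottle. Each must end standing upright on the floor of its bay; keep all containers upright the whole time, and leave those already in the carriers where they stand.

Things in the scene. Friction and masses are not known exactly. Their poses are not given: they have to be found in the camera images.
- tube_a_mid (a point): Sealed flat-based round sample tube, off-white with a white ribbed screw cap, standing upright: body 28 mm diameter, cap 31 mm diameter over the top 16 mm, 90 mm tall, about 50 g. This point is on its axis half-way up (45 mm above its underside); z is its axis, upwards. It stands among the clutter on the open bench and is to be put away. One of two alike; either may go in either free tube bay.
- tube_b_mid (a point): Sealed flat-based round sample tube, off-white with a white ribbed screw cap, standing upright: body 28 mm diameter, cap 31 mm diameter over the top 16 mm, 90 mm tall, about 50 g. This point is on its axis half-way up (45 mm above its underside); z is its axis, upwards. It stands among the clutter on the open bench and is to be put away. The other of the two alike.
- jar_mid (a point): Sealed wide-mouth round sample jar, off-white with a full-width white ribbed lid, standing upright: body 52 mm diameter, lid 54 mm diameter over the top 18 mm, 88 mm tall, about 150 g. This point is on its axis half-way up (44 mm above its underside); z is its axis, upwards. It stands among the clutter on the open bench and is to be put away. 
- bottle_mid (a point): Sealed square sample bottle, off-white, standing upright: body 44 x 44 mm up to 66 mm height, then sloping shoulders and a white ribbed cap 30 mm diameter, 96 mm tall in all, about 130 g. This point is on its axis half-way up (48 mm above its underside); z is its axis, upwards; x and y are square to its flat sides. It stands among the clutter on the open bench and is to be put away. 
- tube_rack: Orange plastic divided carrier fixed to the bench, a single row of 3 open-topped square bays along its own y axis: 150 mm long (y), 52 mm wide (x), walls, dividers and floor 3 mm thick, walls 23 mm high. Each bay is 46 x 46 mm inside. Origin: centre of its underside (the bays' inner floor is 3 mm above it); z up. Bay centres at y = -49, 0 and +49 mm; the bay at y = -49 mm is taken by a tube, the other two are free: the carrier for tubes.
- jar_rack: Orange plastic divided carrier fixed to the bench, a single row of 2 open-topped square bays along its own y axis: 157 mm long (y), 80 mm wide (x), walls, dividers and floor 3 mm thick, walls 23 mm high. Each bay is 74 x 74 mm inside. Origin: centre of its underside (the bays' inner floor is 3 mm above it); z up. Bay centres at y = -38.5 and +38.5 mm; the bay at y = +38.5 mm is taken by a jar, the other is free: the carrier for jars.
- bottle_rack: Orange plastic divided carrier fixed to the bench, a single row of 2 open-topped square bays along its own y axis: 137 mm long (y), 70 mm wide (x), walls, dividers and floor 3 mm thick, walls 23 mm high. Each bay is 64 x 64 mm inside. Origin: centre of its underside (the bays' inner floor is 3 mm above it); z up. Bay centres at y = -33.5 and +33.5 mm; the bay at y = -33.5 mm is taken by a square bottle, the other is free: the carrier for square bottles.
- tube_in_mid (a point): Sealed flat-based round sample tube, off-white with a white ribbed screw cap, standing upright: body 28 mm diameter, cap 31 mm diameter over the top 16 mm, 90 mm tall, about 50 g. This point is on its axis half-way up (45 mm above its underside); z is its axis, upwards. It already stands in its carrier and stays there. 
- jar_in_mid (a point): Sealed wide-mouth round sample jar, off-white with a full-width white ribbed lid, standing upright: body 52 mm diameter, lid 54 mm diameter over the top 18 mm, 88 mm tall, about 150 g. This point is on its axis half-way up (44 mm above its underside); z is its axis, upwards. It already stands in its carrier and stays there. 
- bottle_in_mid (a point): Sealed square sample bottle, off-white, standing upright: body 44 x 44 mm up to 66 mm height, then sloping shoulders and a white ribbed cap 30 mm diameter, 96 mm tall in all, about 130 g. This point is on its axis half-way up (48 mm above its underside); z is its axis, upwards; x and y are square to its flat sides. It already stands in its carrier and stays there. 

How it is judged (in metres and radians):
At the end, for the whole second after the job is handed in: All four loose containers stand in free bays of their own kind's carrier, within 13 mm of the bay centre in carrier x and y, height within 6 mm of standing on its floor, tilt under 0.12 rad, speed under 20 mm/s; the three racked ones stand likewise in the bays they began in (x of tube_a_mid in the frame of tube_rack between -0.013 and 0.013 m and z of tube_a_mid in the frame of tube_rack between 0.042 and 0.054 m and (y of tube_a_mid in the frame of tube_rack between -0.013 and 0.013 m or y of tube_a_mid in the frame of tube_rack between 0.036 and 0.062 m) and angle between each of tube_a_mid, tube_b_mid, jar_mid, bottle_mid, tube_in_mid, jar_in_mid, bottle_in_mid's own z axis and vertical below 0.12 rad and x of tube_b_mid in the frame of tube_rack between -0.013 and 0.013 m and z of tube_b_mid in the frame of tube_rack between 0.042 and 0.054 m and (y of tube_b_mid in the frame of tube_rack between -0.013 and 0.013 m or y of tube_b_mid in the frame of tube_rack between 0.036 and 0.062 m) and x of jar_mid in the frame of jar_rack between -0.013 and 0.013 m and z of jar_mid in the frame of jar_rack between 0.041 and 0.053 m and y of jar_mid in the frame of jar_rack between -0.0515 and -0.0255 m and x of bottle_mid in the frame of bottle_rack between -0.013 and 0.013 m and z of bottle_mid in the frame of bottle_rack between 0.045 and 0.057 m and y of bottle_mid in the frame of bottle_rack between 0.0205 and 0.0465 m and x of tube_in_mid in the frame of tube_rack between -0.013 and 0.013 m and z of tube_in_mid in the frame of tube_rack between 0.042 and 0.054 m and y of tube_in_mid in the frame of tube_rack between -0.062 and -0.036 m and x of jar_in_mid in the frame of jar_rack between -0.013 and 0.013 m and z of jar_in_mid in the frame of jar_rack between 0.041 and 0.053 m and y of jar_in_mid in the frame of jar_rack between 0.0255 and 0.0515 m and x of bottle_in_mid in the frame of bottle_rack between -0.013 and 0.013 m and z of bottle_in_mid in the frame of bottle_rack between 0.045 and 0.057 m and y of bottle_in_mid in the frame of bottle_rack between -0.0465 and -0.0205 m and linear speed of each of tube_a, tube_b, jar, bottle below 0.02 m/s); the robot touches nothing.
It fails at once if a container is tipped more than 0.6 rad from upright (angle between any of tube_a_mid, tube_b_mid, jar_mid, bottle_mid, tube_in_mid, jar_in_mid, bottle_in_mid's own z axis and vertical above 0.6 rad).
It fails at once if a container already in a carrier is shifted more than 15 mm (distance of any of tube_in_mid, jar_in_mid, bottle_in_mid from where it was at the start of the episode above 0.015 m).
It also fails if it takes over 112 s, if anything falls off the work surface, if the arm or the gripper's body presses on something with over 40 N, if the wrist force passes 120 N, or if a joint passes its speed limit or range.

### The arm

A 6-joint arm with a two-finger parallel gripper is mounted at the origin on the work surface. World frame = base frame: x ahead of the robot, y to its left, z up, the work surface at z = 0. Lengths are in mm, angles in rad, forces in N, time in s.
With the tool pointing down it reaches from about 300 to 775 mm from the base axis. Payload 14.6 kg.
Tool frame: the origin (TCP) lies between the finger pads; the fingertips stand 17 mm ahead of it and the grasp point (between the pads) lies 2 mm behind it (manip.tip_reach is the distance from the TCP to the fingertips, in mm); z points along the fingers, y is the line along which they close (so a half turn about z gives the same grasp; the last joint's range is limited). The gripper opens to 94 mm and grips with 3 to 60 N. Pads are 16 mm wide; open, the fingers measure 119 mm over their backs; the gripper's body (75 mm by 177 mm) begins 78 mm behind the grasp point.
Start: joints at [1.068, 0.3, 1.521, -0, 1.321, -0.067], TCP at [232.171, 498.584, 222.446] pointing down, gripper open.
Joint ranges: [-3.03, 3.03], [-0.79, 2.21], [0.23, 2.52], [-1.04, 4.18], [0, 3.07], [-2.55, 2.55]. Speed limits (rad/s): [2.22, 2.22, 2.57, 3.14, 3.14, 3.14].

### API

Orientations are given as [roll, pitch, yaw] about the fixed x, y, z axes, in that order (R = Rz(yaw) Ry(pitch) Rx(roll)).
In Python, from cell import manip, viewer gives the robot as it stands.
- The arm moves only by the tool apply_moves, never from a script. Its argument "moves" is a list of rows, each a list of 3 entries, a list of its own where there are three numbers: the shift along the tool's x, y, z each as a share of 0.25 m, from -1 to 1, then the turn, a rotation vector about the tool's x, y, z each as a share of pi rad, from -1 to 1, then the closure, from 0 (fully open) to 1 (shut). In form: [[[dx, dy, dz], [wx, wy, wz], grip], ...]. A call has 1 to 12 rows; each row is the pose to reach, as a shift and turn from the pose commanded when the call began, along the tool's axes at that moment, turning the shorter way round; what a row does not reach only later rows make up. A row lasts 1/12 s, in which the tool goes at most 41.7 mm and 7.16 degrees, less where a joint would pass 70% of its speed; a pose out of reach is approached as far as the arm can. A call with a number of a shift or a turn outside -1 to 1 is refused whole. A call with a gripper value outside its range is refused whole. The fingers move at their own pace and stop on an object; "squeeze" is the grip in N (left out, the last holds). Time passes only in rows, so rows that repeat a pose let the fingers close. It gives the time, the measured TCP pose, the force, the opening and the grip force at its end, in the units of the state.
- manip.read_state(): the state, without advancing time (a new reading comes with each control period).
- viewer.camera(name): name is "side" or "top" or "wrist"; returns the picture (420x560x3 uint8, blue, green, red); there is no depth.
- viewer.camera_info(name): a dict with "camera_matrix" (3x3 intrinsics, pixels), "R" (3x3) and "t" (3): a world point X has camera coordinates R X + t. Camera axes: x right, y down, z forward; pixel columns grow to the right and rows downward; lengths in mm; the calibration is good to about 2 mm. A picture is of the moment at which its call begins: read the wrist's pose just before it. camera_info takes no time and is no camera call; for the wrist camera it gives the pose at the moment of the call.
- manip.sign_off(): hands the job in; it is judged then, once.
The state is a dict: "clock": time; "joints": joint angles; "qd": joint speeds; "effort": joint torques, N m; "eef_pos": TCP position; "eef_rot": TCP orientation; "wrist_force": force on the tool from outside, world axes, zero at the start; "moment": the same for the moment, N m; "finger_gap": finger opening in mm; "finger_force": force on a finger pad.
Only numpy, scipy, OpenCV 4.12 (cv2) and the standard library are available. Lean on these libraries where they do the work, as an engineer would, in place of code of your own. Each camera call takes 0.05 s, during which the arm holds its last target. There are 200 camera calls.

## Working session

There is one attempt and no reset: what is moved stays moved. The work goes in short steps, Python scripts to look and compute and a tool call to move; the robot and the scene stay as the last step left them, time stands still between calls to the robot, and variables do not carry over. Pictures are saved under pics/ and viewed, at most 14 in all, crops included, and the job is handed in when it is done.

Besides the shell and the picture viewer there is one more tool, called after "Call:" as name(argument=value, ...) on one line, values as JSON. apply_moves: Moves the arm, as the interface text tells. Shift numbers are shares of 0.25 m and turn numbers shares of pi rad, none past 1 either way. Its arguments: {"type":"object","properties":{"moves":{"type":"array"},"squeeze":{"type":"number"}},"required":["moves"]}

```bash
ls; mkdir -p pics; python3 - <<'E'
from cell import manip, viewer
import cv2
for n in ["top","side"]:
    im=viewer.camera(n); cv2.imwrite(f"pics/{n}0.png",im)
    i=viewer.camera_info(n); print(n,i)
print(manip.read_state())
E
```

```text
pics
top {'camera_matrix': array([[437.32202824,   0.        , 289.03671367],
       [  0.        , 437.32202824, 203.58739512],
       [  0.        ,   0.        ,   1.        ]]), 'R': array([[-0.00183969, -0.9997873 , -0.02054187],
       [-0.99283149,  0.00428105, -0.11944582],
       [ 0.11950836,  0.02017488, -0.99262819]]), 't': array([  20.22300924,  519.61150234, 1082.31340492])}
side {'camera_matrix': array([[428.50554083,   0.        , 282.52611292],
       [  0.        , 428.50554083, 210.91225473],
       [  0.        ,   0.        ,   1.        ]]), 'R': array([[ 0.82880886, -0.5594848 , -0.00725425],
       [-0.31329653, -0.45329086, -0.83448947],
       [ 0.46359589,  0.693905  , -0.55097613]]), 't': array([-451.26552303,  217.40797001,  846.18274267])}
{'clock': 0.1, 'joints': array([ 1.06838683e+00,  3.00411961e-01,  1.52151420e+00, -1.60882969e-06,
        1.32070805e+00, -6.66047137e-02]), 'qd': array([ 0.00154958, -0.00160307, -0.00120806,  0.00124987, -0.00160767,
        0.00137221]), 'effort': array([ 1.86345904e-03, -5.32639396e+01, -3.53285766e+01,  7.09154550e-02,
        2.34928261e-02, -1.79582241e-05]), 'eef_pos': array([232.07691522, 498.39730371, 221.94705441]), 'eef_rot': array([-3.14055330e+00, -6.77666691e-05,  2.70578823e+00]), 'wrist_force': array([-0.13484983,  0.13763962,  0.39651747]), 'moment': array([-0.03976787, -0.04807746,  0.01230511]), 'finger_force': 0.0, 'finger_gap': 93.59945657215043}
```

View pics/top0.png

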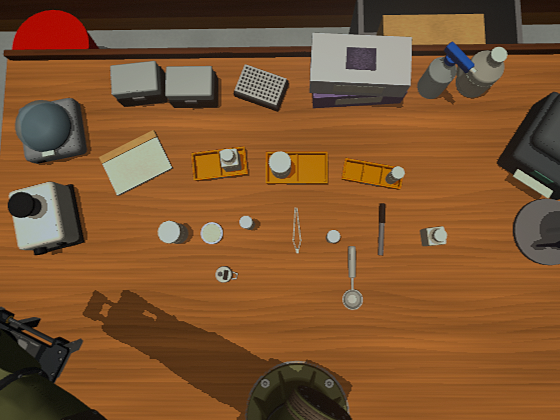

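View pics/side0.png

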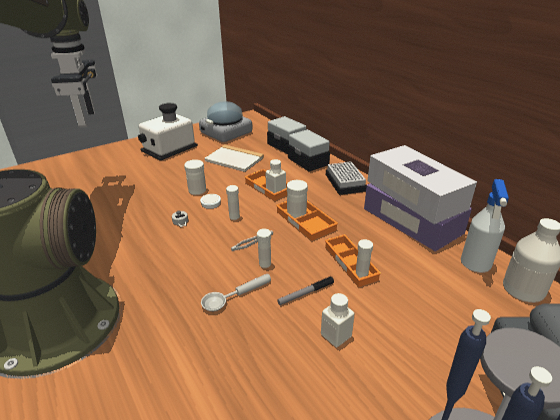

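The top view shows the bottle rack at (220,164), jar rack at (297,167) and tube rack at (373,174). Loose containers: jar (169,232), tubes (246,223) and (333,237), bottle (435,236). The flat disc at (211,233) is clutter.

```bash
cat > h.py <<'E'
import numpy as np, cv2
from cell import manip, viewer
def ray(info,uv,z):
    K,R,t=info["camera_matrix"],info["R"],info["t"]
    c=-R.T@t; d=R.T@np.linalg.solve(K,[uv[0],uv[1],1])
    return c+d*(z-c[2])/d[2]
def proj(info,X):
    p=info["camera_matrix"]@(info["R"]@np.asarray(X,float)+info["t"]); return p[:2]/p[2]
E
python3 - <<'E'
from h import *
im=cv2.imread("pics/top0.png"); I=viewer.camera_info("top")
hsv=cv2.cvtColor(im,cv2.COLOR_BGR2HSV)
# orange by saturation
m=cv2.inRange(hsv,(10,200,100),(28,255,255))
m=cv2.morphologyEx(m,cv2.MORPH_OPEN,np.ones((2,2)))
m=cv2.morphologyEx(m,cv2.MORPH_CLOSE,np.ones((9,9)))
for c in cv2.findContours(m,0,2)[0]:
    if cv2.contourArea(c)>500:
        b=cv2.boxPoints(cv2.minAreaRect(c)); P=np.array([ray(I,p,20)[:2] for p in b])
        print("rack",b.round(0).tolist(),P.mean(0).round(1),"edges",np.linalg.norm(P-np.roll(P,-1,0),axis=1).round(1),"ang",[np.degrees(np.arctan2(*(P[(k+1)%4]-P[k])[::-1])).round(1) for k in range(2)])
for n,(u,v,z) in dict(jar=(169,232,88),ta=(246,223,90),tb=(333,237,90),bot=(435,236,96),tin=(398,173,93),jin=(280,163,91),bin=(229,156,99)).items():
    w=im[v-16:v+17,u-16:u+17]; s=cv2.cvtColor(w,cv2.COLOR_BGR2HSV)
    b=cv2.inRange(s,(0,0,130),(179,70,255)); 
    cs=cv2.findContours(b,0,2)[0]; c=max(cs,key=cv2.contourArea)
    x,y,ww,hh=cv2.boundingRect(c)
    print(n,x+u-16,y+v-16,ww,hh,ray(I,(u,v),z).round(1))
rows=[cv2.resize(im[v-20:v+20,u-20:u+20],(200,200),interpolation=2) for u,v in [(169,232),(246,223),(333,237),(435,236),(398,173),(280,163),(229,156),(297,167)]]
rows=[cv2.resize(r,(190,190)) for r in rows]
cv2.imwrite("pics/c1.png",np.vstack([np.hstack(rows[:4]),np.hstack(rows[4:])]))
E
```

```text
rack [[341.0, 179.0], [345.0, 158.0], [405.0, 169.0], [402.0, 190.0]] [ 597.3 -199.2] edges [ 56.8 157.3  56.5 156.5] ang [np.float64(-10.8), np.float64(-100.7)]
rack [[266.0, 152.0], [328.0, 152.0], [328.0, 184.0], [266.0, 184.0]] [614.2  -1.9] edges [161.7  84.4 160.3  84.7] ang [np.float64(-90.4), np.float64(179.3)]
rack [[191.0, 153.0], [245.0, 147.0], [249.0, 174.0], [194.0, 181.0]] [626.3 199.6] edges [144.4  74.7 143.3  74.8] ang [np.float64(-83.1), np.float64(-172.5)]
jar 158 221 22 22 [445.1 307.1  88. ]
ta 239 216 13 12 [466.1 121.   90. ]
tb 327 230 13 13 [431.9 -87.3  90. ]
bot 427 226 20 19 [ 433.3 -327.1   96. ]
tin 391 166 14 13 [ 585.4 -245.7   93. ]
jin 268 151 23 22 [612.2  39.3  91. ]
bin 219 149 19 18 [628.6 162.9  99. ]
```

View pics/c1.png

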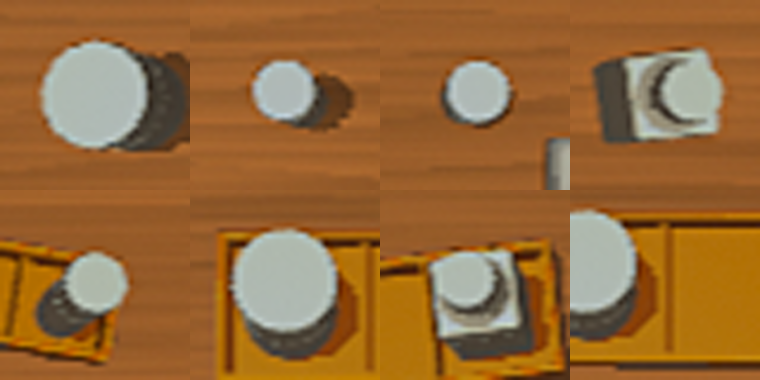

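Call:
apply_moves(moves=[[[-0.5,-0.15,0],[0,0,0.18],0],[[-0.98,-0.3,0],[0,0,0.361],0],[[-0.98,-0.3,0],[0,0,0.361],0],[[-0.98,-0.3,0],[0,0,0.361],0],[[-0.98,-0.3,0],[0,0,0.361],0],[[-0.98,-0.3,0],[0,0,0.361],0],[[-0.98,-0.3,0],[0,0,0.361],0],[[-0.98,-0.3,0],[0,0,0.361],0],[[-0.98,-0.3,0],[0,0,0.361],0],[[-0.98,-0.3,0],[0,0,0.361],0],[[-0.98,-0.3,0],[0,0,0.361],0],[[-0.98,-0.3,0],[0,0,0.361],0]], squeeze=20)

```text
clock: 1.1
eef_pos: [422.4, 327.3, 222.3]
eef_rot: [-3.141, 0.0, 1.576]
wrist_force: [-0.5, 0.6, -0.6]
finger_gap: 94.0
finger_force: 0.0
```

```bash
cat >> h.py <<'E'
def shift(target):
    "world target TCP xyz -> share of 0.25 m along the tool axes"
    from scipy.spatial.transform import Rotation as Ro
    s=manip.read_state(); R=Ro.from_euler("xyz",s["eef_rot"]).as_matrix()
    print("pos",s["eef_pos"].round(1),"rot",s["eef_rot"].round(3),"gap",round(s["finger_gap"],1),"t",round(s["clock"],1))
    return (R.T@(np.array(target)-s["eef_pos"])/250).round(3)
E
python3 - <<'E'
from h import *
I=viewer.camera_info("wrist"); im=viewer.camera("wrist"); cv2.imwrite("pics/w1.png",im)
print(shift([445,307,222]))
for n,P in dict(jar=(445,307,88),ta=(466,121,90),tb=(433,-88,90),bot=(435,-340,96)).items(): print(n,proj(I,P).round(0))
E
```

```text
pos [422.4 327.3 222.4] rot [-3.141  0.     1.576] gap 94.0 t 1.1
[-0.082  0.09   0.001]
jar [306. 229.]
ta [323. 403.]
tb [289. 551.]
bot [288. 693.]
```

View pics/w1.png

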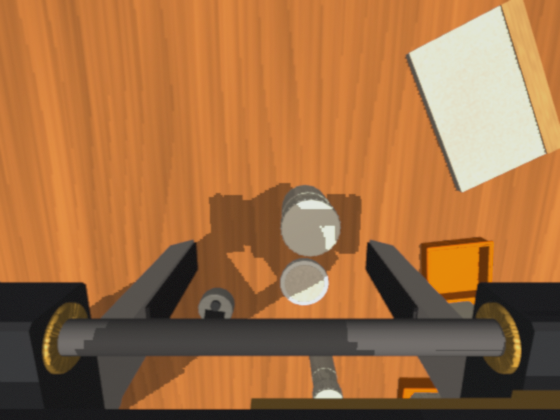

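The jar lid shows at (311,227), against (306,229) predicted, so I use jar ≈ (448,308). The dish sits beside it in y, and closing the fingers along x clears it.

Call:
apply_moves(moves=[[[-0.077,0.102,0],[0,0,0],0],[[-0.077,0.102,0.1],[0,0,0],0],[[-0.077,0.102,0.25],[0,0,0],0],[[-0.077,0.102,0.4],[0,0,0],0],[[-0.077,0.102,0.55],[0,0,0],0],[[-0.077,0.102,0.65],[0,0,0],0],[[-0.077,0.102,0.688],[0,0,0],0],[[-0.077,0.102,0.688],[0,0,0],0.3],[[-0.077,0.102,0.688],[0,0,0],0.6],[[-0.077,0.102,0.688],[0,0,0],0.6],[[-0.077,0.102,0.688],[0,0,0],0.6],[[-0.077,0.102,0.688],[0,0,0],0.6]], squeeze=20)

```text
clock: 2.15
eef_pos: [448.7, 308.3, 51.8]
eef_rot: [3.14, -0.001, 1.572]
wrist_force: [0.3, 0.1, -0.4]
finger_gap: 64.1
finger_force: 0.0
```

Call:
apply_moves(moves=[[[0,0,0],[0,0,0],0.6],[[0,0,0],[0,0,0],0.6],[[0,0,0],[0,0,0],0.6],[[0,0,0],[0,0,0],0.6],[[0,0,0],[0,0,0],0.6],[[0,0,-0.03],[0,0,0],0.6],[[0,0,-0.1],[0,0,0],0.6],[[0,0,-0.2],[0,0,0],0.6],[[0,0,-0.3],[0,0,0],0.6],[[0,0,-0.4],[0,0,0],0.6],[[0,0,-0.44],[0,0,0],0.6],[[0,0,-0.44],[0,0,0],0.6]])

```text
clock: 3.15
eef_pos: [448.8, 308.4, 162.6]
eef_rot: [3.138, -0.002, 1.572]
wrist_force: [-0.0, -0.6, -1.8]
finger_gap: 52.9
finger_force: 20.0
```

```bash
python3 - <<'E'
from h import *
print(shift([614,-40,160]))
E
```

```text
pos [448.8 308.4 162.6] rot [ 3.138e+00 -2.000e-03  1.572e+00] gap 52.9 t 3.1
[-1.394  0.66   0.01 ]
```

Call:
apply_moves(moves=[[[-0.08,0.06,0],[0,0,0],0.6],[[-0.2,0.15,0],[0,0,0],0.6],[[-0.33,0.25,0],[0,0,0],0.6],[[-0.46,0.35,0],[0,0,0],0.6],[[-0.58,0.45,0],[0,0,0],0.6],[[-0.7,0.55,0],[0,0,0],0.6],[[-0.8,0.62,0],[0,0,0],0.6],[[-0.87,0.66,0],[0,0,0],0.6],[[-0.9,0.66,0],[0,0,0],0.6],[[-0.9,0.66,0],[0,0,0],0.6]])

```text
clock: 3.98
eef_pos: [612.8, 81.6, 158.4]
eef_rot: [-3.139, 0.0, 1.57]
wrist_force: [-0.6, 0.5, -2.4]
finger_gap: 53.0
finger_force: 20.0
```

Call:
apply_moves(moves=[[[-0.08,0,0],[0,0,0],0.6],[[-0.2,0,0],[0,0,0],0.6],[[-0.33,0,0],[0,0,0],0.6],[[-0.43,0,0],[0,0,0],0.6],[[-0.49,0,0],[0,0,0],0.6],[[-0.49,0,0.1],[0,0,0],0.6],[[-0.49,0,0.2],[0,0,0],0.6],[[-0.49,0,0.2],[0,0,0],0.6],[[-0.49,0,0.2],[0,0,0],0.6]])

```text
clock: 4.73
eef_pos: [612.7, -38.2, 109.6]
eef_rot: [-3.139, -0.001, 1.573]
wrist_force: [-0.1, -0.4, -1.1]
finger_gap: 53.2
finger_force: 20.0
```

```bash
python3 - <<'E'
from h import *
print(shift([614,-39,53]))
a=viewer.camera("wrist"); b=viewer.camera("side")[120:300,200:440]
a=cv2.resize(a,(400,300)); b=cv2.resize(b,(400,300)); cv2.imwrite("pics/j1.png",np.hstack([a,b]))
E
```

```text
pos [612.7 -38.2 109.6] rot [-3.139e+00 -1.000e-03  1.573e+00] gap 53.2 t 4.7
[-0.003  0.006  0.226]
```

View pics/j1.png

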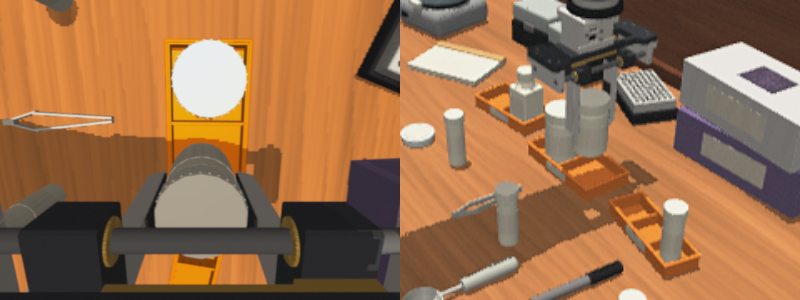

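Wrist view (left) shows the rack centre slightly to the right (+x) of the held jar, and the side view agrees. I go to x≈616 and lower.

Call:
apply_moves(moves=[[[-0.003,0.013,0.03],[0,0,0],0.6],[[-0.003,0.013,0.08],[0,0,0],0.6],[[-0.003,0.013,0.13],[0,0,0],0.6],[[-0.003,0.013,0.18],[0,0,0],0.6],[[-0.003,0.013,0.205],[0,0,0],0.6],[[-0.003,0.013,0.215],[0,0,0],0.6],[[-0.003,0.013,0.217],[0,0,0],0.6],[[-0.003,0.013,0.217],[0,0,0],0.6]])

```text
clock: 5.5
eef_pos: [616.8, -40.2, 56.3]
eef_rot: [3.141, 0.0, 1.572]
wrist_force: [0.6, -0.2, -2.1]
finger_gap: 53.2
finger_force: 20.0
```

Call:
apply_moves(moves=[[[0,0,0.006],[0,0,0],0.6],[[0,0,0.006],[0,0,0],0.6],[[0,0,0.006],[0,0,0],0.1],[[0,0,0.006],[0,0,0],0.1],[[0,0,0.006],[0,0,0],0.1],[[0,0,0.006],[0,0,0],0.1],[[0,0,-0.04],[0,0,0],0.1],[[0,0,-0.15],[0,0,0],0.1],[[0,0,-0.3],[0,0,0],0],[[0,0,-0.45],[0,0,0],0],[[0,0,-0.64],[0,0,0],0],[[0,0,-0.64],[0,0,0],0]])

```text
clock: 6.5
eef_pos: [618.5, -40.3, 225.2]
eef_rot: [3.131, 0.001, 1.572]
wrist_force: [1.8, 1.0, -0.2]
finger_gap: 94.2
finger_force: 0.0
```

```bash
python3 - <<'E'
from h import *
print(shift([468,150,222]))
E
```

```text
pos [618.5 -40.3 225.2] rot [3.131e+00 1.000e-03 1.572e+00] gap 94.2 t 6.5
[ 0.762 -0.601  0.005]
```

Call:
apply_moves(moves=[[[0.1,-0.1,0],[0,0,0],0],[[0.25,-0.23,0],[0,0,0],0],[[0.37,-0.35,0],[0,0,0],0],[[0.49,-0.46,0],[0,0,0],0],[[0.6,-0.56,0],[0,0,0],0],[[0.645,-0.6,0],[0,0,0],0],[[0.645,-0.6,0],[0,0,0],0],[[0.645,-0.6,0],[0,0,0],0],[[0.645,-0.6,0],[0,0,0],0]])

```text
clock: 7.25
eef_pos: [467.0, 120.6, 216.7]
eef_rot: [3.141, -0.0, 1.572]
wrist_force: [0.0, 0.3, -0.4]
finger_gap: 94.4
finger_force: 0.0
```

```bash
cat >> h.py <<'E'
def cap(P,win=45):
    "wrist view: refine cap centre near predicted world point P"
    I=viewer.camera_info("wrist"); im=viewer.camera("wrist"); u,v=proj(I,P).astype(int)
    y0,x0=max(v-win,0),max(u-win,0); w=im[y0:v+win,x0:u+win]
    s=cv2.cvtColor(w,cv2.COLOR_BGR2HSV); b=cv2.inRange(s,(0,0,100),(179,70,255))
    cs=cv2.findContours(b,0,2)[0]
    for c in sorted(cs,key=cv2.contourArea)[-3:]:
        (cx,cy),r=cv2.minEnclosingCircle(c); print("blob",round(cx+x0),round(cy+y0),"r",round(r,1),"area",cv2.contourArea(c),ray(I,(cx+x0,cy+y0),P[2]).round(1))
    print("pred",u,v); return im,w
E
python3 - <<'E'
from h import *
print(shift([468,121,222]))
im,w=cap((468,121,90)); cv2.imwrite("pics/ta.png",np.hstack([im[:,:],cv2.resize(w,(240,420))]))
t=viewer.camera("top"); I=viewer.camera_info("top")
cv2.imwrite("pics/top1.png",t)
print(proj(I,(616,-39,91)))
E
```

```text
pos [467.  120.6 216.7] rot [ 3.141 -0.     1.572] gap 94.4 t 7.2
[ 0.002  0.004 -0.021]
blob 287 202 r 22.9 area 1150.0 [471.9 127.1  90. ]
pred 282 208
[312.12318719 161.28124595]
```

View pics/ta.png

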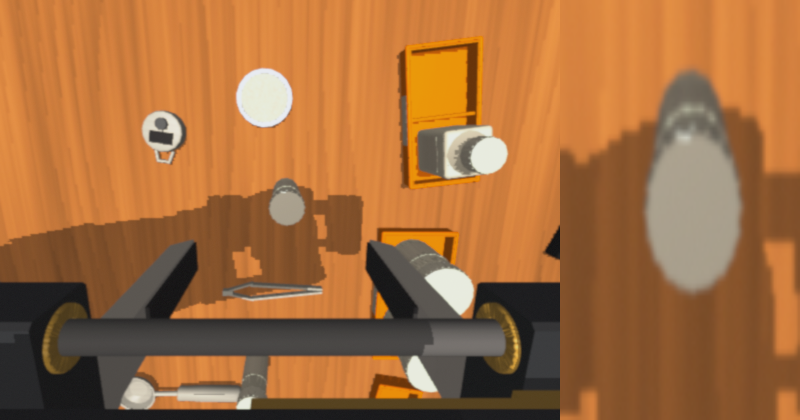

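Tube A's cap is centred at (287,208), giving about (470,122). The jar rests in its bay at the lower right. I descend on tube A.

Call:
apply_moves(moves=[[[0.005,0.012,0.1],[0,0,0],0.4],[[0.005,0.012,0.2],[0,0,0],0.4],[[0.005,0.012,0.3],[0,0,0],0.4],[[0.005,0.012,0.4],[0,0,0],0.4],[[0.005,0.012,0.5],[0,0,0],0.4],[[0.005,0.012,0.6],[0,0,0],0.4],[[0.005,0.012,0.65],[0,0,0],0.4],[[0.005,0.012,0.655],[0,0,0],0.4],[[0.005,0.012,0.655],[0,0,0],0.85],[[0.005,0.012,0.655],[0,0,0],0.85],[[0.005,0.012,0.655],[0,0,0],0.85],[[0.005,0.012,0.655],[0,0,0],0.85]], squeeze=15)

```text
clock: 8.35
eef_pos: [470.1, 122.2, 53.4]
eef_rot: [3.14, -0.0, 1.572]
wrist_force: [-0.1, 0.1, 0.1]
finger_gap: 32.8
finger_force: 0.0
```

Call:
apply_moves(moves=[[[0,0,0],[0,0,0],0.85],[[0,0,0],[0,0,0],0.85],[[0,0,0],[0,0,0],0.85],[[0,0,0],[0,0,0],0.85],[[0,0,0],[0,0,0],0.85],[[0,0,-0.03],[0,0,0],0.85],[[0,0,-0.1],[0,0,0],0.85],[[0,0,-0.2],[0,0,0],0.85],[[0,0,-0.3],[0,0,0],0.85],[[0,0,-0.4],[0,0,0],0.85],[[0,0,-0.46],[0,0,0],0.85],[[0,0,-0.46],[0,0,0],0.85]])

```text
clock: 9.35
eef_pos: [470.6, 122.5, 170.9]
eef_rot: [3.137, -0.001, 1.572]
wrist_force: [1.2, -0.8, -0.5]
finger_gap: 29.6
finger_force: 15.0
```

```bash
python3 - <<'E'
from h import *
shift([0,0,0])
# tube rack via its rim in the top view, against the nominal boxes
c=np.array([597.3,-199.2]); a=np.radians(-10.7); ya=np.array([-np.sin(a),np.cos(a)])
for y in (-49,0,49): print(y,(c+y*ya).round(1))
for y in (-49,0,49): print("target shares from", shift([*(c+y*ya),165]))
E
```

```text
pos [470.6 122.5 170.9] rot [ 3.137e+00 -1.000e-03  1.572e+00] gap 29.6 t 9.3
-49 [ 588.2 -247.3]
0 [ 597.3 -199.2]
49 [ 606.4 -151.1]
pos [470.6 122.5 170.9] rot [ 3.137e+00 -1.000e-03  1.572e+00] gap 29.6 t 9.3
target shares from [-1.48   0.469  0.024]
pos [470.6 122.5 170.9] rot [ 3.137e+00 -1.000e-03  1.572e+00] gap 29.6 t 9.3
target shares from [-1.287  0.505  0.025]
pos [470.6 122.5 170.9] rot [ 3.137e+00 -1.000e-03  1.572e+00] gap 29.6 t 9.3
target shares from [-1.095  0.542  0.025]
```

Call:
apply_moves(moves=[[[-0.08,0.05,0],[0,0,0],0.85],[[-0.2,0.12,0],[0,0,0],0.85],[[-0.34,0.2,0],[0,0,0],0.85],[[-0.48,0.28,0],[0,0,0],0.85],[[-0.62,0.36,0],[0,0,0],0.85],[[-0.75,0.43,0],[0,0,0],0.85],[[-0.85,0.49,0],[0,0,0],0.85],[[-0.9,0.51,0],[0,0,0],0.85],[[-0.9,0.51,0],[0,0,0],0.85]])

```text
clock: 10.1
eef_pos: [597.2, -104.8, 166.0]
eef_rot: [-3.14, -0.0, 1.569]
wrist_force: [-0.8, -0.2, -0.9]
finger_gap: 29.6
finger_force: 15.0
```

Call:
apply_moves(moves=[[[-0.06,0,0],[0,0,0.03],0.85],[[-0.16,0,0],[0,0,0.0595],0.85],[[-0.27,0,0],[0,0,0.0595],0.85],[[-0.35,0,0],[0,0,0.0595],0.85],[[-0.387,0,0.05],[0,0,0.0595],0.85],[[-0.387,0,0.15],[0,0,0.0595],0.85],[[-0.387,0,0.2],[0,0,0.0595],0.85],[[-0.387,0,0.2],[0,0,0.0595],0.85],[[-0.387,0,0.2],[0,0,0.0595],0.85]])

```text
clock: 10.85
eef_pos: [597.1, -198.2, 116.8]
eef_rot: [-3.14, -0.0, 1.386]
wrist_force: [-0.9, 0.6, 0.0]
finger_gap: 29.6
finger_force: 15.0
```

```bash
python3 - <<'E'
from h import *
print(shift([597.3,-199.2,57]))
I=viewer.camera_info("wrist"); a=viewer.camera("wrist")
c=np.array([598,-199.2]); t=np.radians(-10.7); R=np.array([[np.cos(t),-np.sin(t)],[np.sin(t),np.cos(t)]])
for x,y in ((26,75),(-26,75),(26,-75),(-26,-75),(26,24.5),(-26,24.5)):
    p=proj(I,[*(c+R@[x,y]),23]); print(p.round()); cv2.circle(a,tuple(int(q) for q in p),3,(255,0,0),-1)
b=viewer.camera("side")[180:300,280:440]
cv2.imwrite("pics/t1.png",np.hstack([cv2.resize(a,(480,360)),cv2.resize(b,(320,360))[:, :]]))
E
```

```text
pos [ 597.1 -198.2  116.8] rot [-3.14  -0.     1.386] gap 29.6 t 10.8
[-0.004  0.002  0.239]
[319. 120.]
[247. 120.]
[314. 308.]
[251. 307.]
[318. 189.]
[249. 189.]
```

View pics/t1.png

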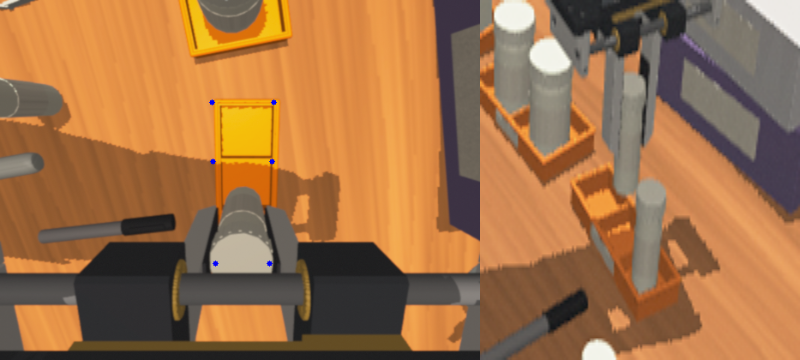

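The rack outline in the wrist view lies about 3 px to the right of and 2–3 px beyond the blue predictions, so I nudge about 2 mm in x and 1 mm in y and lower into the middle bay.

Call:
apply_moves(moves=[[[0.006,0.009,0.03],[0,0,0],0.85],[[0.006,0.009,0.08],[0,0,0],0.85],[[0.006,0.009,0.14],[0,0,0],0.85],[[0.006,0.009,0.19],[0,0,0],0.85],[[0.006,0.009,0.225],[0,0,0],0.85],[[0.006,0.009,0.237],[0,0,0],0.85],[[0.006,0.009,0.237],[0,0,0],0.85],[[0.006,0.009,0.237],[0,0,0],0.85]])

```text
clock: 11.62
eef_pos: [600.0, -198.5, 58.5]
eef_rot: [3.141, 0.0, 1.385]
wrist_force: [0.7, -0.1, 0.2]
finger_gap: 29.4
finger_force: 15.0
```

Call:
apply_moves(moves=[[[0,0,0.003],[0,0,0],0.85],[[0,0,0.003],[0,0,0],0.45],[[0,0,0.003],[0,0,0],0.45],[[0,0,0.003],[0,0,0],0.45],[[0,0,0.003],[0,0,0],0.45],[[0,0,-0.04],[0,0,0],0.45],[[0,0,-0.15],[0,0,0],0.3],[[0,0,-0.3],[0,0,0],0],[[0,0,-0.45],[0,0,0],0],[[0,0,-0.64],[0,0,0],0],[[0,0,-0.64],[0,0,0],0],[[0,0,-0.64],[0,0,0],0]])

```text
clock: 12.62
eef_pos: [600.7, -198.7, 222.4]
eef_rot: [3.135, 0.001, 1.385]
wrist_force: [0.1, -0.1, 0.1]
finger_gap: 88.3
finger_force: 0.0
```

```bash
python3 - <<'E'
from h import *
print(shift([436,-88,217]))
E
```

```text
pos [ 600.7 -198.7  222.4] rot [3.135e+00 1.000e-03 1.385e+00] gap 88.3 t 12.6
[ 0.313 -0.729  0.017]
```

Call:
apply_moves(moves=[[[0.05,-0.12,0],[0,0,0],0],[[0.11,-0.26,0],[0,0,0],0],[[0.17,-0.4,0],[0,0,0],0],[[0.23,-0.54,0],[0,0,0],0],[[0.29,-0.67,0],[0,0,0],0],[[0.312,-0.727,0],[0,0,0],0],[[0.312,-0.727,0],[0,0,0],0],[[0.312,-0.727,0],[0,0,0],0],[[0.312,-0.727,0],[0,0,0],0]])

```text
clock: 13.37
eef_pos: [436.0, -88.4, 217.7]
eef_rot: [-3.141, -0.0, 1.385]
wrist_force: [1.5, -0.0, -1.0]
finger_gap: 94.1
finger_force: 0.0
```

```bash
python3 - <<'E'
from h import *
im,w=cap((436,-88,90))
print(shift([436,-88,53]))
t=viewer.camera("top")[130:210,180:420]
cv2.imwrite("pics/tb.png",np.vstack([cv2.resize(im,(440,330)),cv2.resize(t,(440,220),interpolation=2)]))
E
```

```text
blob 253 245 r 18.8 area 497.5 [ 405.2 -116.6   90. ]
blob 282 203 r 23.0 area 1152.0 [437.8 -83.7  90. ]
pred 281 208
pos [436.1 -88.5 217.7] rot [-3.141  0.     1.384] gap 93.8 t 13.4
[ 0.002 -0.     0.659]
```

View pics/tb.png

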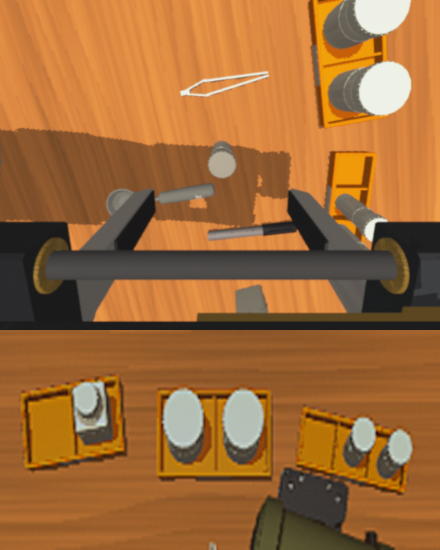

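Tube B's cap matches the prediction (282,208). The jar and tube A stand in their bays in the top view. I descend on tube B.

Call:
apply_moves(moves=[[[0.002,0.003,0.1],[0,0,0],0.4],[[0.002,0.003,0.2],[0,0,0],0.4],[[0.002,0.003,0.3],[0,0,0],0.4],[[0.002,0.003,0.4],[0,0,0],0.4],[[0.002,0.003,0.5],[0,0,0],0.4],[[0.002,0.003,0.6],[0,0,0],0.4],[[0.002,0.003,0.65],[0,0,0],0.4],[[0.002,0.003,0.659],[0,0,0],0.4],[[0.002,0.003,0.659],[0,0,0],0.85],[[0.002,0.003,0.659],[0,0,0],0.85],[[0.002,0.003,0.659],[0,0,0],0.85],[[0.002,0.003,0.659],[0,0,0],0.85]], squeeze=15)

```text
clock: 14.47
eef_pos: [437.0, -87.9, 54.3]
eef_rot: [3.14, 0.0, 1.385]
wrist_force: [-0.2, 0.2, -0.2]
finger_gap: 33.0
finger_force: 0.0
```

Call:
apply_moves(moves=[[[0,0,0],[0,0,0],0.85],[[0,0,0],[0,0,0],0.85],[[0,0,0],[0,0,0],0.85],[[0,0,0],[0,0,0],0.85],[[0,0,0],[0,0,0],0.85],[[0,0,-0.03],[0,0,0],0.85],[[0,0,-0.1],[0,0,0],0.85],[[0,0,-0.2],[0,0,0],0.85],[[0,0,-0.3],[0,0,0],0.85],[[0,0,-0.4],[0,0,0],0.85],[[0,0,-0.46],[0,0,0],0.85],[[0,0,-0.46],[0,0,0],0.85]])

```text
clock: 15.47
eef_pos: [437.5, -88.0, 171.9]
eef_rot: [3.136, 0.0, 1.385]
wrist_force: [0.5, -1.1, 0.8]
finger_gap: 29.6
finger_force: 15.0
```

```bash
python3 - <<'E'
from h import *
print(shift([608.5,-150,168]))
E
```

```text
pos [437.5 -88.  171.9] rot [3.136 0.    1.385] gap 29.6 t 15.5
[-0.117  0.718  0.019]
```

Call:
apply_moves(moves=[[[-0.01,0.06,0],[0,0,0],0.85],[[-0.03,0.18,0],[0,0,0],0.85],[[-0.05,0.31,0],[0,0,0],0.85],[[-0.07,0.45,0],[0,0,0],0.85],[[-0.1,0.58,0],[0,0,0],0.85],[[-0.117,0.68,0],[0,0,0],0.85],[[-0.117,0.716,0],[0,0,0],0.85],[[-0.117,0.716,0.08],[0,0,0],0.85],[[-0.117,0.716,0.16],[0,0,0],0.85],[[-0.117,0.716,0.22],[0,0,0],0.85],[[-0.117,0.716,0.22],[0,0,0],0.85],[[-0.117,0.716,0.22],[0,0,0],0.85]])

```text
clock: 16.47
eef_pos: [606.5, -149.5, 112.7]
eef_rot: [-3.14, -0.0, 1.385]
wrist_force: [0.5, -0.3, 0.5]
finger_gap: 29.6
finger_force: 15.0
```

```bash
python3 - <<'E'
from h import *
print(shift([608.5,-150,58]))
a=viewer.camera("wrist"); b=viewer.camera("side")[180:300,280:440]
cv2.imwrite("pics/t2.png",np.hstack([cv2.resize(a,(480,360)),cv2.resize(b,(320,360))]))
E
```

```text
pos [ 606.5 -149.5  112.7] rot [-3.14  -0.     1.385] gap 29.6 t 16.5
[-0.001  0.009  0.219]
```

View pics/t2.png

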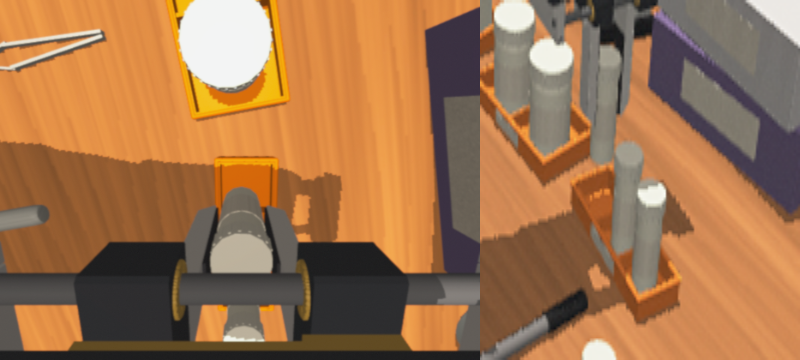

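The rack centre is at column 246, slightly to the right of the tube, so +2 mm in x. Then I lower.

Call:
apply_moves(moves=[[[-0.001,0.009,0.03],[0,0,0],0.85],[[-0.001,0.009,0.08],[0,0,0],0.85],[[-0.001,0.009,0.13],[0,0,0],0.85],[[-0.001,0.009,0.18],[0,0,0],0.85],[[-0.001,0.009,0.21],[0,0,0],0.85],[[-0.001,0.009,0.219],[0,0,0],0.85],[[-0.001,0.009,0.219],[0,0,0],0.85],[[-0.001,0.009,0.219],[0,0,0],0.85]])

```text
clock: 17.23
eef_pos: [609.1, -150.3, 58.4]
eef_rot: [-3.141, -0.0, 1.385]
wrist_force: [0.5, 0.1, -0.0]
finger_gap: 29.7
finger_force: 15.0
```

Call:
apply_moves(moves=[[[0,0,0.003],[0,0,0],0.85],[[0,0,0.003],[0,0,0],0.45],[[0,0,0.003],[0,0,0],0.45],[[0,0,0.003],[0,0,0],0.45],[[0,0,0.003],[0,0,0],0.45],[[0,0,-0.04],[0,0,0],0.45],[[0,0,-0.15],[0,0,0],0.3],[[0,0,-0.3],[0,0,0],0],[[0,0,-0.45],[0,0,0],0],[[0,0,-0.64],[0,0,0],0],[[0,0,-0.64],[0,0,0],0],[[0,0,-0.64],[0,0,0],0]])

```text
clock: 18.23
eef_pos: [610.0, -150.5, 222.9]
eef_rot: [3.135, 0.001, 1.385]
wrist_force: [-0.5, -0.6, -1.3]
finger_gap: 87.6
finger_force: 0.0
```

```bash
python3 - <<'E'
from h import *
print(shift([437,-340,222]))
E
```

```text
pos [ 610.  -150.5  222.9] rot [3.135e+00 1.000e-03 1.385e+00] gap 87.6 t 18.2
[-0.873 -0.54   0.001]
```

Call:
apply_moves(moves=[[[-0.1,-0.06,0],[0,0,-0.03],0],[[-0.24,-0.15,0],[0,0,-0.06],0],[[-0.38,-0.24,0],[0,0,-0.087],0],[[-0.52,-0.32,0],[0,0,-0.087],0],[[-0.66,-0.41,0],[0,0,-0.087],0],[[-0.78,-0.48,0],[0,0,-0.087],0],[[-0.87,-0.54,0],[0,0,-0.087],0],[[-0.87,-0.54,0],[0,0,-0.087],0],[[-0.87,-0.54,0],[0,0,-0.087],0],[[-0.87,-0.54,0],[0,0,-0.087],0]])

```text
clock: 19.07
eef_pos: [436.3, -338.5, 217.9]
eef_rot: [-3.141, -0.001, 1.658]
wrist_force: [-0.7, 0.1, 0.2]
finger_gap: 94.1
finger_force: 0.0
```

```bash
python3 - <<'E'
from h import *
im,w=cap((437,-340,96))
print(shift([437,-340,47]))
cv2.imwrite("pics/bo.png",np.hstack([cv2.resize(im,(480,360)),cv2.resize(w,(320,360),interpolation=2)]))
E
```

```text
blob 282 202 r 31.4 area 2254.5 [ 436.4 -331.3   96. ]
pred 282 212
pos [ 436.7 -338.2  218. ] rot [-3.141e+00 -1.000e-03  1.659e+00] gap 94.0 t 19.1
[-0.008  0.001  0.684]
```

View pics/bo.png

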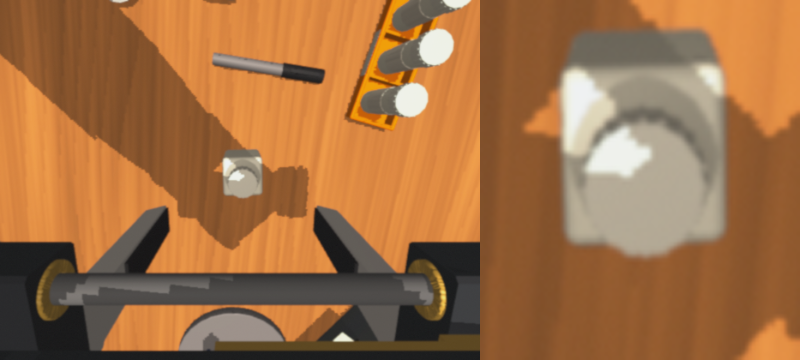

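The bottle is squarely aligned with the gripper, with its cap at (283,214) → about (438,-341). I descend.

Call:
apply_moves(moves=[[[-0.011,0.005,0.1],[0,0,0],0.25],[[-0.011,0.005,0.2],[0,0,0],0.25],[[-0.011,0.005,0.3],[0,0,0],0.25],[[-0.011,0.005,0.4],[0,0,0],0.25],[[-0.011,0.005,0.5],[0,0,0],0.25],[[-0.011,0.005,0.6],[0,0,0],0.25],[[-0.011,0.005,0.67],[0,0,0],0.25],[[-0.011,0.005,0.684],[0,0,0],0.25],[[-0.011,0.005,0.684],[0,0,0],0.7],[[-0.011,0.005,0.684],[0,0,0],0.7],[[-0.011,0.005,0.684],[0,0,0],0.7],[[-0.011,0.005,0.684],[0,0,0],0.7]], squeeze=20)

```text
clock: 20.12
eef_pos: [438.3, -341.9, 49.0]
eef_rot: [3.14, 0.001, 1.658]
wrist_force: [-0.2, -0.2, 0.1]
finger_gap: 47.5
finger_force: 0.0
```

Call:
apply_moves(moves=[[[0,0,0],[0,0,0],0.7],[[0,0,0],[0,0,0],0.7],[[0,0,0],[0,0,0],0.7],[[0,0,0],[0,0,0],0.7],[[0,0,0],[0,0,0],0.7],[[0,0,-0.03],[0,0,0],0.7],[[0,0,-0.1],[0,0,0],0.7],[[0,0,-0.2],[0,0,0],0.7],[[0,0,-0.3],[0,0,0],0.7],[[0,0,-0.4],[0,0,0],0.7],[[0,0,-0.5],[0,0,0],0.7],[[0,0,-0.5],[0,0,0],0.7]])

```text
clock: 21.12
eef_pos: [438.9, -342.8, 178.2]
eef_rot: [3.136, 0.005, 1.658]
wrist_force: [0.6, 0.3, -0.1]
finger_gap: 44.2
finger_force: 19.9
```

```bash
python3 - <<'E'
from h import *
print(shift([623.5,233,170]))
E
```

```text
pos [ 438.9 -342.8  178.2] rot [3.136 0.005 1.658] gap 44.2 t 21.1
[2.23  0.936 0.025]
```

Call:
apply_moves(moves=[[[0.06,0,0],[0,0,0],0.7],[[0.18,0.02,0],[0,0,0],0.7],[[0.32,0.05,0],[0,0,0],0.7],[[0.46,0.08,0],[0,0,0],0.7],[[0.6,0.11,0],[0,0,0],0.7],[[0.74,0.14,0],[0,0,0],0.7],[[0.86,0.17,0],[0,0,0],0.7],[[0.95,0.2,0],[0,0,0],0.7]])

```text
clock: 21.78
eef_pos: [466.4, -98.4, 172.6]
eef_rot: [-3.141, -0.0, 1.659]
wrist_force: [1.0, 0.2, -1.3]
finger_gap: 44.3
finger_force: 19.9
```

Call:
apply_moves(moves=[[[0.08,0.05,0],[0,0,0],0.7],[[0.2,0.12,0],[0,0,0],0.7],[[0.32,0.2,0],[0,0,0],0.7],[[0.44,0.27,0],[0,0,0],0.7],[[0.57,0.34,0],[0,0,0],0.7],[[0.7,0.41,0],[0,0,0],0.7],[[0.81,0.47,0],[0,0,0],0.7],[[0.9,0.5,0],[0,0,0],0.7]])

```text
clock: 22.45
eef_pos: [572.2, 136.6, 172.2]
eef_rot: [-3.141, -0.0, 1.659]
wrist_force: [-0.0, -0.7, -1.0]
finger_gap: 44.0
finger_force: 19.9
```

```bash
python3 - <<'E'
from h import *
print(shift([623.5,233,115]))
E
```

```text
pos [572.2 136.6 172.2] rot [-3.141 -0.     1.659] gap 44.0 t 22.4
[0.366 0.238 0.229]
```

Call:
apply_moves(moves=[[[0.06,0.04,0],[0,0,0],0.7],[[0.17,0.11,0],[0,0,-0.012],0.7],[[0.28,0.18,0],[0,0,-0.012],0.7],[[0.35,0.225,0],[0,0,-0.012],0.7],[[0.366,0.235,0.02],[0,0,-0.012],0.7],[[0.366,0.235,0.12],[0,0,-0.012],0.7],[[0.366,0.235,0.2],[0,0,-0.012],0.7],[[0.366,0.235,0.22],[0,0,-0.012],0.7],[[0.366,0.235,0.22],[0,0,-0.012],0.7],[[0.366,0.235,0.22],[0,0,-0.012],0.7]])

```text
clock: 23.28
eef_pos: [622.5, 230.3, 118.5]
eef_rot: [3.141, -0.0, 1.695]
wrist_force: [-0.4, -0.8, -1.7]
finger_gap: 44.0
finger_force: 19.9
```

```bash
python3 - <<'E'
from h import *
print(shift([624,233,53]))
I=viewer.camera_info("wrist"); a=viewer.camera("wrist")
c=np.array([626.3,199.6]); t=np.radians(7.2); R=np.array([[np.cos(t),-np.sin(t)],[np.sin(t),np.cos(t)]])
for x,y in ((35,68.5),(-35,68.5),(35,0),(-35,0)):
    p=proj(I,[*(c+R@[x,y]),23]); cv2.circle(a,tuple(int(q) for q in p),3,(255,0,0),-1)
b=viewer.camera("side")[130:250,200:360]
cv2.imwrite("pics/b1.png",np.hstack([cv2.resize(a,(480,360)),cv2.resize(b,(320,360))]))
E
```

```text
pos [622.5 230.3 118.5] rot [ 3.141 -0.     1.695] gap 44.0 t 23.3
[0.01  0.007 0.262]
```

View pics/b1.png

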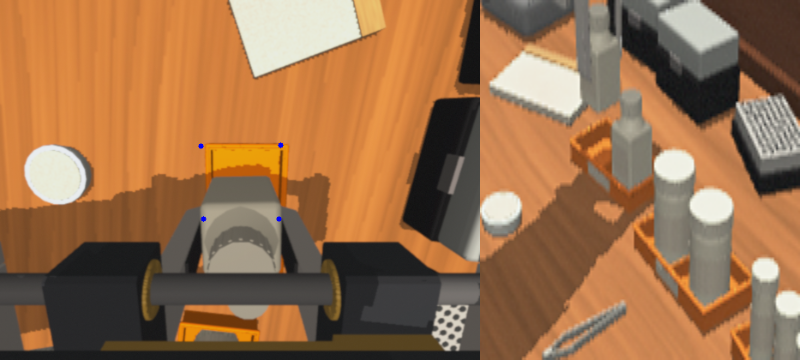

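The rack is about 4 px to the right of the predictions at columns 206–285, so I shift about 3 mm in x and 3–4 mm in y and lower.

Call:
apply_moves(moves=[[[0.013,0.014,0.03],[0,0,0],0.7],[[0.013,0.014,0.08],[0,0,0],0.7],[[0.013,0.014,0.14],[0,0,0],0.7],[[0.013,0.014,0.2],[0,0,0],0.7],[[0.013,0.014,0.24],[0,0,0],0.7],[[0.013,0.014,0.26],[0,0,0],0.7],[[0.013,0.014,0.264],[0,0,0],0.7],[[0.013,0.014,0.264],[0,0,0],0.7],[[0.013,0.014,0.264],[0,0,0],0.7]])

```text
clock: 24.13
eef_pos: [625.5, 234.3, 51.7]
eef_rot: [3.141, -0.0, 1.696]
wrist_force: [-0.6, 0.2, -0.5]
finger_gap: 43.8
finger_force: 19.9
```

Call:
apply_moves(moves=[[[0,0,0.003],[0,0,0],0.7],[[0,0,0.003],[0,0,0],0.7],[[0,0,0.003],[0,0,0],0.25],[[0,0,0.003],[0,0,0],0.25],[[0,0,0.003],[0,0,0],0.25],[[0,0,0.003],[0,0,0],0.25],[[0,0,-0.04],[0,0,0],0.25],[[0,0,-0.15],[0,0,0],0.2],[[0,0,-0.3],[0,0,0],0],[[0,0,-0.45],[0,0,0],0],[[0,0,-0.66],[0,0,0],0],[[0,0,-0.66],[0,0,0],0]])

```text
clock: 25.13
eef_pos: [626.7, 234.7, 225.2]
eef_rot: [3.132, -0.002, 1.696]
wrist_force: [0.1, 0.1, 0.4]
finger_gap: 93.4
finger_force: 0.0
```

Call:
apply_moves(moves=[[[0.1,-0.15,0],[0,0,0],0],[[0.2,-0.3,0],[0,0,0],0],[[0.3,-0.45,0],[0,0,0],0],[[0.4,-0.6,0],[0,0,0],0],[[0.5,-0.75,0],[0,0,0],0],[[0.6,-0.9,0],[0,0,0],0],[[0.6,-0.9,0],[0,0,0],0],[[0.6,-0.9,0],[0,0,0],0]])

```text
clock: 25.8
eef_pos: [380.3, 356.7, 218.0]
eef_rot: [3.141, -0.001, 1.699]
wrist_force: [0.8, -0.4, 0.1]
finger_gap: 93.7
finger_force: 0.0
```

```bash
python3 - <<'E'
from h import *
shift([0,0,0])
a=viewer.camera("top"); b=viewer.camera("side")
cv2.imwrite("pics/end.png",np.vstack([cv2.resize(a[130:210,180:420],(600,200),interpolation=2),cv2.resize(b[130:310,220:400],(400,400),interpolation=2).copy() if 0 else cv2.resize(b[140:300,220:460],(600,400),interpolation=2)]))
E
```

```text
pos [380.3 356.7 218. ] rot [ 3.141e+00 -1.000e-03  1.699e+00] gap 93.7 t 25.8
```

View pics/end.png

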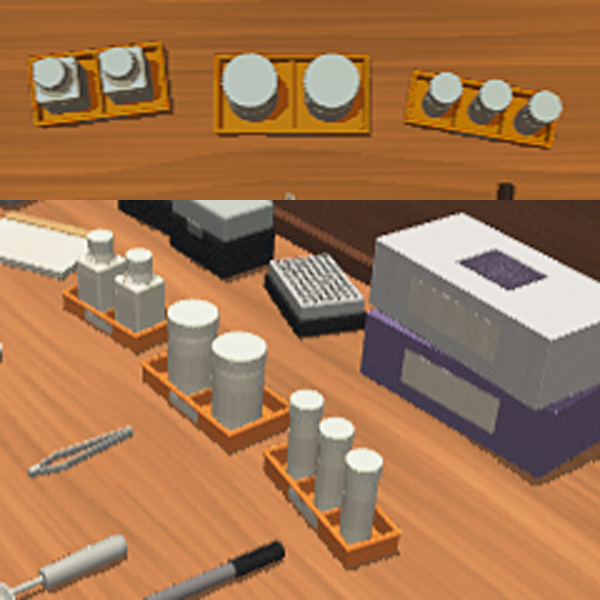

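All seven stand upright in their bays. The bottle spacing looks a little short, so I measure it before handing in.

```bash
python3 - <<'E'
from h import *
I=viewer.camera_info("top"); im=viewer.camera("top")
def f(px,py): return 180+px/2.5,130+py/2.5
P={k:ray(I,f(*p),z)[:2] for k,(p,z) in dict(bot=((55,74),99),bin=((121,65),99),jin=((250,83),91),jar=((332,83),91),t1=((446,87),93),t2=((494,96),93),tin=((545,106),93)).items()}
for k,c,a in (("b",(626.3,199.6),7.2),("j",(614.2,-1.9),-.4),("t",(597.3,-199.2),-10.7)):
    t=np.radians(a); R=np.array([[np.cos(t),-np.sin(t)],[np.sin(t),np.cos(t)]])
    for n,p in P.items():
        if n[0]==k: print(n,p.round(1),"in rack",(R.T@(p-np.array(c))).round(1))
w=cv2.resize(im[140:190,185:255],(770,550),interpolation=cv2.INTER_CUBIC); cv2.imwrite("pics/be.png",w)
E
```

```text
bot [620.1 228.6] in rack [-2.5 29.6]
bin [628.6 164.4] in rack [ -2.1 -35.2]
jin [611.7  39.3] in rack [-2.8 41.1]
jar [611.2 -40.6] in rack [ -2.7 -38.7]
t1 [ 606.2 -150.9] in rack [-0.3 49.1]
t2 [ 597. -197.] in rack [-0.7  2.1]
tin [ 586.9 -245.7] in rack [ -1.6 -47.6]
```

View pics/be.png

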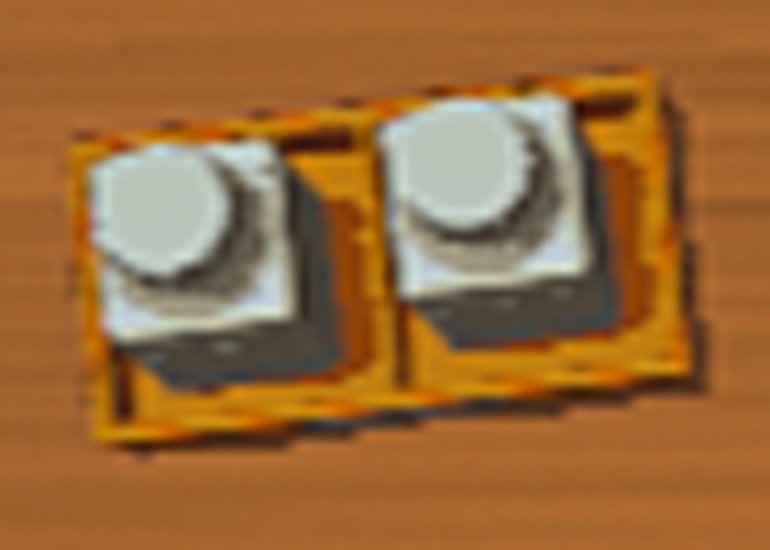

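Every container is within about 4 mm of its bay centre and standing flat, and the arm is clear.

```bash
python3 -c "
from cell import manip
print(manip.sign_off())"
```

```text
the job is handed in; nothing more can be done
None
```

I sorted all four containers into the free bays of their carriers and handed the job in at about 26 s. The last top-camera check put each within about 4 mm of its bay centre, all upright; no verdict was returned.

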